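# Gauge a welded canister in the bench caliper

## Robot

A 7-joint arm with a two-finger parallel gripper is mounted at the origin on the work surface; the furniture and walls round the work are solid. World frame = base frame: x ahead of the robot, y to its left, z up, the work surface at z = 0. Lengths are in m, angles in rad, forces in N, time in s.
With the tool pointing down it reaches from about 0.35 to 0.9 m from the base axis. Payload 7.2 kg.
Tool frame: the origin (TCP) lies at the very end of the fingers, on their centre line; the grasp point (between the pads) lies env.grasp_offset behind it (env.grasp_offset is the distance from the TCP to the grasp point, in m); z points along the fingers, x is the direction in which the jaws open and shut, and the axes are right-handed (so a half turn about z gives the same grasp; the last joint's range is limited). The gripper opens to 88 mm and grips with 3 to 60 N. Pads are 20 mm wide; open, the fingers measure 115 mm over their backs; the gripper's body (75 mm by 178 mm) begins 61 mm behind the grasp point.
Start: joints at [-1.247, 0.411, -0.013, 1.596, 0.006, 1.134, -0.082], TCP at [0.239, 0.578, 0.223] pointing down, gripper open.
Joint ranges: [-2.95, 2.95], [-0.29, 1.99], [-1.47, 1.44], [0.14, 2.54], [-1.03, 4.17], [0.13, 1.85], [-2.86, 2.86]. Speed limits (rad/s): [2.39, 2.39, 3.01, 3.01, 3.14, 3.14, 3.14].

## Interface

Orientations are given as a rotation vector (axis times angle).
In Python, from bench import env gives the robot as it stands. The module is installed in compiled form; this text tells all that it offers.
- The arm moves only by the tool arm_command, never from a script. Its argument "plan" is a list of rows, each a list of 5 numbers: the shift along the world's x, y, z as a fraction of full scale, then the turn about the world's z as a fraction of full scale, then the closure, from 0 (fully open) to 1 (shut). A call has 1 to 10 rows; each row shifts and turns the commanded pose from where the row before left it; what a row does not reach is not made up. Full scale, the value 1, is 0.25 m for a shift and 60 degrees for a turn. A row lasts 1/10 s, in which the tool goes at most 50 mm and 8.59 degrees, less where a joint would pass 70% of its speed; a pose out of reach is approached as far as the arm can. A call with a number of a shift or a turn outside -1 to 1 is refused whole. A call with a gripper value outside its range is refused whole. The fingers move at their own pace and stop on an object; the grip force is fixed at half the most. Time passes only in rows, so rows that do not move let the fingers close. It gives the time, the measured TCP pose, the force and the opening at its end, in the units of the state.
- env.observe(): the state, without advancing time (a new reading comes with each control period).
- env.grab_frame(name): name is "scene" or "top" or "wrist"; returns (picture, depth): 420x560x3 uint8, red, green, blue; 420x560 float32, m along the optical axis (not along the pixel's ray), 0 where there is no reading.
- env.camera_model(name): a dict with "camera_matrix" (3x3 intrinsics, pixels), "distortion" ([k1, k2, p1, p2, k3] as OpenCV has them; the pictures are not rectified), "R" (3x3) and "t" (3): a world point X has camera coordinates R X + t. Camera axes: x right, y down, z forward; pixel columns grow to the right and rows downward; lengths in m; the calibration is good to about 2 mm. A picture is of the moment at which its call begins: read the wrist's pose just before it. camera_model takes no time and is no camera call; for the wrist camera it gives the pose at the moment of the call.
- env.job_done(): hands the job in, once; it reports no verdict.
Trained networks look in the newest picture that a camera, given by its name, has taken for a name from the list of things; names that differ only in an ending like _2 or _b are one class to them, and where a whole thing is asked for, a point or a joint stands for the part that bears it (a point fixed in the world has none). Each returns a list of dicts, best first, with "score" (0 to 1); they miss things now and then, are a little off and sometimes report something else, mostly with a low value. They report only what shows in the picture. A call takes as long as a camera call.
- env.recognise(camera, thing): "pixel" ([row, column] in pixels, amid what is visible of it).
- env.outline_of(camera, thing): "pixels" (420x560 bool, what is visible of it) and "pixel" ([row, column] in pixels, amid what is visible of it).
The state is a dict: "time": time; "q": joint angles; "joint_velocities": joint speeds; "effort": joint torques, N m; "eef_pos": TCP position; "tcp_rot": TCP orientation; "wrist_force": force on the tool from outside, world axes, zero at the start; "ft_torque": the same for the moment, N m; "gripper_width": opening from 0.0 (shut) to 1.0 (fully open).
Only numpy, scipy, OpenCV 4.12 (cv2) and the standard library are available. Lean on these libraries where they do the work, as an engineer would, in place of code of your own. Each camera call takes 0.05 s, during which the arm holds its last target.

## Task

Lift the steel canister off the welding turntable by its bail handle and set it down gently and upright on the bed of the bench caliper beside it, between the jaws, letting go only once it stands there. Then push the sliding jaw shut by its thumb plate, feeling for contact, until the canister's foot band is pressed lightly between both jaws, and leave the jaw resting against it. Do not tip or drop the canister, do not squeeze it hard, and leave the flange, the pipe offcut and the pliers where they lie.

Things in the scene. Friction and masses are not known exactly. Their poses are not given: they have to be found in the camera images.
- canister: open round steel canister with a wooden-gripped wire bail, 84 mm tall, 86 mm across the rim, standing on the turntable; round its foot runs a plain band roughly 80 to 90 mm across (its diameter is what the caliper measures) and 30 mm tall. About 0.45 kg. Origin: centre of the underside, z up. The bail's pivots lie on its y axis, 51 mm either side of the centre and 72 mm up
- bail_grip (a point): centre of the bail's round wooden grip, 14 mm thick and 56 mm long, lying along the canister's y axis, 65 mm from the pivot line. With the bail upright it is 137 mm above the canister's underside
- bail (a joint): swing of the bail about the canister's y axis, rad: 0 upright, positive leaning over the canister's +x side (stops at 1.35 either way); it is stiff enough to stay where it is put
- turntable: small grey welding turntable, fixed, 132 mm across the foot; its round dark steel face plate is 124 mm across and 80 mm above the worktop; three dogs 12 mm tall on the plate keep the canister centred with about 4 mm of play. Origin: centre of the underside
- gauge: bench caliper, fixed: a flat dark steel bed 156 mm (its x, from -62 to +94) by 330 mm (its y, from -170 to +160), top face 14 mm above the worktop; a square graduated beam lies along the +x edge (x from 72 to 88, 18 mm above the bed). Origin: underside of the bed, on the line on which the jaws meet the part (x = 0). The jaws slide along its y axis
- fixed_jaw: fixed jaw of the caliper, 36 mm tall and 28 mm thick, at the bed's +y end. Origin: foot of the middle of its measuring face, on the bed's top, 110 mm from the gauge's origin along its +y; the face looks to the gauge's -y and is flat for 35 mm either side
- jaw (a joint): opening between the caliper's two jaw faces, m: 0 shut, 0.155 fully open. The sliding jaw stands on the -y side of the fixed one and closes towards +y; it slides with about 2 N of friction and stays where it is left
- thumb_plate (a point): middle of the back of the sliding jaw's upright thumb plate (56 mm wide, top edge 57 mm above the worktop), facing the gauge's -y, 38 mm above the worktop and 100.5 mm behind the sliding jaw's face. Push here towards the gauge's +y
- flange: bystander: flat round steel pipe flange, 96 mm across, 14 mm thick; origin under its centre
- pipe_offcut: bystander: short rusty pipe standing on end, 48 mm across, 70 mm tall; origin under its centre
- pliers: bystander: pliers with red grips lying flat, 200 mm long (along its y), 12 mm thick; origin under its centre

How it is judged:
On the way, in this order (a step that is already met when the one before it is completed fails the run):
1. the canister is lifted clear of the turntable (z of canister in the frame of turntable above 0.1 m and contact force between canister and turntable below 0.1 N), for 0.2 s.
2. the canister is set down on the caliper's bed while the fingers still hold it (contact force between canister and gauge above 0.5 N and contact force between the fingers and canister above 0.5 N and z of canister in the frame of gauge below 0.022 m), for 0.1 s.
3. the canister, let go and standing on the caliper's bed, is pressed between both jaws (at least 3 N) (contact force between canister and fixed_jaw above 3 N and contact force between the fingers and canister below 0.2 N and value of joint jaw below 0.0855 m and z of canister in the frame of gauge below 0.017 m and angle between canister's own z axis and vertical below 0.05 rad), for 0.2 s.
At the end, for the whole second after the job is handed in: the canister stands upright (within 3 degrees) and at rest on the caliper's bed, its foot band between the jaws (within 35 mm of the middle of their faces) and against both of them, with no more than 1.5 mm of play left in the jaw opening (value of joint jaw between 0.081 and 0.0855 m and z of canister in the frame of gauge between 0.012 and 0.017 m and x of canister in the frame of gauge between -0.035 and 0.035 m and y of canister in the frame of fixed_jaw between -0.0445 and -0.039 m and angle between canister's own z axis and vertical below 0.05 rad and linear speed of canister below 0.02 m/s); the robot touches nothing.
It fails at once if the canister is tipped by more than about 35 degrees (angle between canister's own z axis and vertical above 0.6 rad).
It fails at once if the canister is squeezed hard (over 35 N) against the fixed jaw (contact force between canister and fixed_jaw above 35 N).
It fails at once if the canister is dropped or banged down (it moves faster than 0.45 m/s while lower than 70 mm above the worktop) (z of canister in the frame of gauge below 0.07 m and linear speed of canister above 0.45 m/s).
It fails at once if the flange, pipe offcut or pliers are moved by more than 20 mm (distance of any of flange, pipe_offcut, pliers from where it was at the start of the episode above 0.02 m).
It also fails if it takes over 72 s, if anything falls off the work surface, if the arm or the gripper's body presses on something with over 40 N, if the wrist force passes 120 N, or if a joint passes its speed limit or range.

## Working session

There is one attempt and no reset: what is moved stays moved. The work goes in short steps, Python scripts to look and compute and a tool call to move; the robot and the scene stay as the last step left them, time stands still between calls to the robot, and variables do not carry over. Pictures are saved under pics/ and viewed, and the job is handed in when it is done.

Besides the shell and the picture viewer there is one more tool, called after "Request:" by a JSON object that holds its "api" and its "payload", one argument or row to a line. arm_command: Moves the arm, as the interface text tells. Its arguments: {"type":"object","properties":{"plan":{"type":"array","items":{"type":"array","items":{"type":"number"}}}},"required":["plan"]}

```bash
mkdir -p pics
cat > h.py <<'E'
import numpy as np, cv2
from bench import env
def save(n,im): cv2.imwrite('pics/'+n+'.png',im[:,:,::-1])
def pts(cam,depth,mask,cm=None):
    cm=cm or env.camera_model(cam)
    r,c=np.nonzero(mask&(depth>0))
    K=np.array(cm['camera_matrix']);D=np.array(cm['distortion'])
    u=cv2.undistortPoints(np.stack([c,r],1).astype(np.float64)[:,None],K,D)[:,0]
    z=depth[r,c]
    P=np.c_[u*z[:,None],z]
    return (P-np.array(cm['t']))@np.array(cm['R'])
E
python3 - <<'E'
from h import *
print(env.grasp_offset, env.observe())
for n in ['scene','top','wrist']:
    im,d=env.grab_frame(n); save(n+'0',im); np.save(n+'0.npy',d)
    for t in ['canister','bail_grip','turntable','gauge','fixed_jaw','thumb_plate','flange','pipe_offcut','pliers']:
        o=env.outline_of(n,t)
        for k in o[:1]:
            P=pts(n,d,k['pixels'])
            np.save(f'{n}_{t}.npy',P)
            print(n,t,round(k['score'],2),k['pixel'],len(P),np.round(np.percentile(P,[2,50,98],axis=0),3).tolist() if len(P) else '')
E
```

```text
0.0187 {'time': 0.0, 'q': array([-1.24718255,  0.4119008 , -0.01275861,  1.59703433,  0.00560102,
        1.13428633, -0.08220229]), 'joint_velocities': array([ 1.62958644e-04, -2.87026713e-05, -1.09034686e-03,  1.25558593e-04,
        1.35729806e-04, -6.16010747e-04,  6.32775074e-04]), 'effort': array([-1.06458891e-03, -5.87952268e+01,  6.41125850e-01, -2.91080976e+01,
       -5.38916420e-02,  1.79934909e-02,  1.31356087e-04]), 'eef_pos': array([0.23848792, 0.57716758, 0.22181224]), 'tcp_rot': array([ 2.61050763e+00,  1.74608099e+00, -1.99281644e-03]), 'wrist_force': array([-1.38900661,  0.88846509, -0.13553556]), 'ft_torque': array([-0.0042629 , -0.02351583,  0.01797916]), 'gripper_width': 1.0022098970744133}
scene canister 0.62 [205.1, 327.1] 957 [[0.517, 0.186, 0.087], [0.587, 0.224, 0.138], [0.61, 0.271, 0.204]]
scene turntable 0.76 [235.6, 323.6] 1161 [[0.518, 0.169, 0.003], [0.585, 0.213, 0.018], [0.62, 0.288, 0.09]]
scene gauge 0.83 [245.8, 173.4] 3460 [[0.436, -0.377, 0.006], [0.542, -0.219, 0.021], [0.619, -0.062, 0.057]]
scene fixed_jaw 0.65 [233.4, 218.1] 381 [[0.435, -0.
[... 668 characters left out ...]
 [0.526, 0.198, 0.078], [0.614, 0.273, 0.094]]
top gauge 0.72 [258.8, 361.5] 6258 [[0.422, -0.38, 0.009], [0.511, -0.22, 0.015], [0.603, -0.065, 0.056]]
top fixed_jaw 0.58 [264.5, 315.4] 596 [[0.431, -0.117, 0.013], [0.493, -0.092, 0.049], [0.559, -0.067, 0.056]]
top thumb_plate 0.56 [250.4, 376.7] 1146 [[0.468, -0.329, 0.013], [0.524, -0.257, 0.047], [0.599, -0.219, 0.067]]
top flange 0.9 [170.9, 299.9] 690 [[0.705, -0.089, -0.002], [0.751, -0.044, 0.013], [0.796, -0.002, 0.018]]
top pipe_offcut 0.75 [173.3, 246.8] 216 [[0.708, 0.076, 0.005], [0.731, 0.099, 0.045], [0.753, 0.12, 0.072]]
top pliers 0.81 [165.0, 370.7] 529 [[0.749, -0.362, -0.0], [0.784, -0.263, 0.01], [0.801, -0.178, 0.015]]
```

View pics/top0.png

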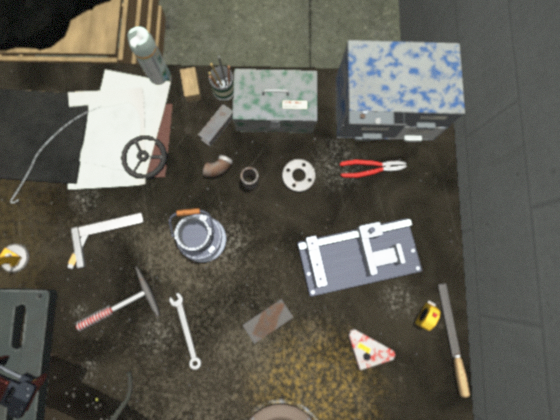

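View pics/scene0.png

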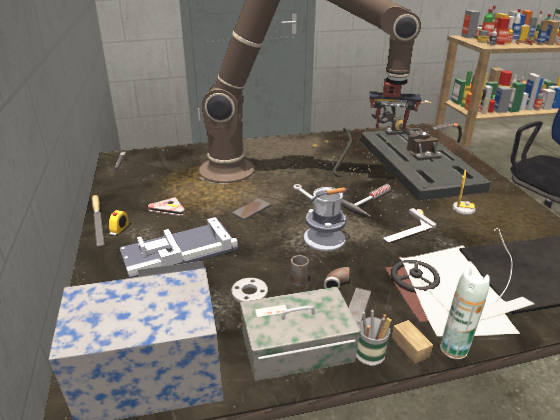

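View pics/wrist0.png

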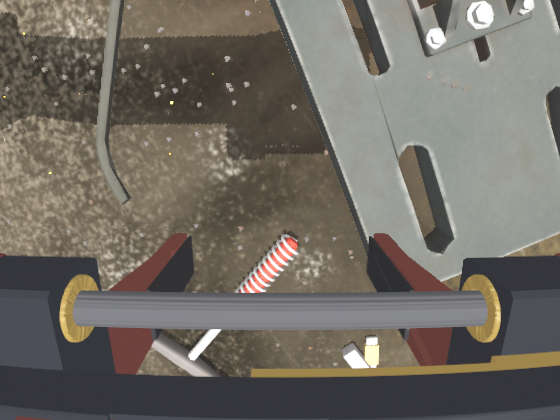

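Run:
```python
from h import *
# grip points
for c in ['top','scene']:
    d=np.load(c+'0.npy')
    import os
    P=np.load(f'{c}_canister.npy'); 
    if c=='top': P=np.r_[P,np.load('top_bail_grip.npy')]
    Q=P[(P[:,2]>0.185)&(P[:,2]<0.22)]
    print(c,len(Q),Q.mean(0),)
    u,s,v=np.linalg.svd(Q-Q.mean(0)); print(v[0],s, np.ptp((Q-Q.mean(0))@v[0]))
    R=P[(P[:,2]>0.155)&(P[:,2]<0.175)]
    A=np.c_[2*R[:,:2],np.ones(len(R))];x=np.linalg.lstsq(A,(R[:,:2]**2).sum(1),rcond=None)[0]
    print('rim',x[:2],np.sqrt(x[2]+x[0]**2+x[1]**2),len(R))
    for b in ['turntable']:
        T=np.load(f'{c}_{b}.npy');T=T[(T[:,2]>.07)&(T[:,2]<.085)];print(np.percentile(T,[1,99],axis=0))
```

```text
top 276 [0.60088423 0.23797286 0.20095404]
[-0.12960227  0.99145769 -0.01465927] [0.34790989 0.08457798 0.04961044] 0.10087335845976675
rim [0.55780048 0.23107716] 0.04245355114209477 263
[[0.49525482 0.16965166 0.07278492]
 [0.61511348 0.27928772 0.08385923]]
scene 103 [0.60707798 0.22796074 0.19955479]
[0.02153541 0.99569766 0.0901243 ] [0.21707858 0.04606816 0.03170371] 0.08548027263695779
rim [0.55898884 0.23025683] 0.04153311029521249 159
[[0.52501815 0.16920398 0.07038252]
 [0.62000337 0.28845206 0.08423925]]
```

Request:
{"api": "arm_command", "payload": {
  "plan": [
    [0.1,-0.15,0.15,0,0],
    [0.15,-0.15,0.15,0,0],
    [0.15,-0.15,0.15,0,0],
    [0.15,-0.15,0.15,0,0],
    [0.15,-0.15,0,0,0],
    [0.15,-0.15,0,0,0],
    [0.15,-0.15,0,0,0],
    [0.15,-0.15,0,0,0],
    [0.02,-0.15,0,0,0],
    [0,0,0,0,0]
  ]
}}

```text
time: 2.5
eef_pos: [0.4956, 0.2737, 0.3417]
tcp_rot: [2.617, 1.733, -0.0]
wrist_force: [-0.2, -0.4, 0.3]
gripper_width: 0.998
```

Request:
{"api": "arm_command", "payload": {
  "plan": [
    [0,0,0,-0.14,0],
    [0,0,0,-0.14,0],
    [0,0,0,-0.14,0],
    [0,0,0,-0.14,0],
    [0,0,0,-0.14,0],
    [0,0,0,-0.14,0],
    [0,0,0,-0.14,0],
    [0,0,0,0,0]
  ]
}}

```text
time: 3.3
eef_pos: [0.4926, 0.2809, 0.3413]
tcp_rot: [-3.132, -0.238, -0.0]
wrist_force: [-0.1, -0.4, 0.2]
gripper_width: 1.001
```

Run:
```python
from h import *
print(env.observe()['q'],env.observe()['tcp_rot'])
cm=env.camera_model('wrist'); print(cm['R'],-np.array(cm['R']).T@np.array(cm['t']))
im,d=env.grab_frame('wrist'); save('wrist1',im); np.save('wrist1.npy',d)
```

```text
[-0.85689174  0.23338569  0.31699658  1.58145614 -0.07433685  1.33849516
 -0.37931498] [-3.13236915e+00 -2.37725340e-01 -3.11588544e-05]
[[ 9.88487786e-01  1.51298452e-01  8.21314549e-04]
 [ 1.46660316e-01 -9.59491005e-01  2.40557192e-01]
 [ 3.71839748e-02 -2.37667392e-01 -9.70634619e-01]] [0.48276025 0.34451637 0.50465118]
```

View pics/wrist1.png

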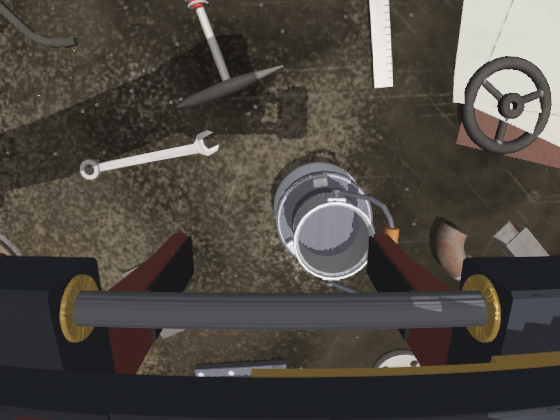

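Request:
{"api": "arm_command", "payload": {
  "plan": [
    [0.15,-0.15,0,0,0],
    [0.1,-0.17,0,0,0],
    [0,0,0,0,0],
    [0,0,0,0,0]
  ]
}}

```text
time: 3.75
eef_pos: [0.5537, 0.2013, 0.3412]
tcp_rot: [-3.132, -0.241, 0.0]
wrist_force: [-0.7, 0.6, 0.0]
gripper_width: 1.006
```

Run:
```python
from h import *
print(env.observe()['eef_pos'],env.observe()['tcp_rot'])
cm=env.camera_model('wrist')
im,d=env.grab_frame('wrist'); save('wrist2',im); np.save('wrist2.npy',d)
M=np.ones(d.shape,bool);M[235:]=False
P=pts('wrist',d,M,cm); np.save('w2p.npy',P)
near=np.hypot(P[:,0]-.56,P[:,1]-.23)<.12
P=P[near]
R=P[(P[:,2]>0.158)&(P[:,2]<0.17)]
from scipy.optimize import least_squares
s=least_squares(lambda p:np.hypot(R[:,0]-p[0],R[:,1]-p[1])-p[2],[.558,.231,.042],loss='soft_l1',f_scale=.001);print('rim',s.x,len(R))
Q=P[(P[:,2]>0.183)]; print(len(Q),Q.mean(0),Q.max(0),Q.min(0))
Q=Q[Q[:,0]>np.median(Q[:,0])-.02]
u,ss,v=np.linalg.svd(Q-Q.mean(0)); print(v[0],ss,np.ptp((Q-Q.mean(0))@v[0]))
for t in ['bail_grip','canister']:
  for o in env.outline_of('wrist',t)[:2]:
    W=pts('wrist',d,o['pixels'],cm); print(t,o['score'],o['pixel'],len(W),np.percentile(W,[2,50,98],axis=0).round(3).tolist())
    if t=='bail_grip':
        Q=W[W[:,2]>.185];u,ss,v=np.linalg.svd(Q-Q.mean(0)); print(Q.mean(0),v[0])
        h=Q@v[0]; print(np.percentile(h,[1,99]), Q[:,2].max())
```

```text
[0.5537223  0.20131091 0.34118108] [-3.13226890e+00 -2.40979292e-01  2.31941515e-04]
rim [0.55713805 0.23236861 0.04027456] 1864
1470 [0.59888665 0.23851096 0.20598344] [0.61298799 0.28803804 0.34591531] [0.49997496 0.18397352 0.18307555]
[-0.11396691  0.98035905 -0.16095859] [0.97085849 0.71381727 0.1905543 ] 0.10334032239838589
bail_grip 0.91 [158.5, 335.9] 1831 [[0.559, 0.182, 0.001], [0.6, 0.24, 0.201], [0.637, 0.286, 0.206]]
[0.60082423 0.23935504 0.2013861 ] [ 0.12449339 -0.99210941  0.01484269]
[-0.20790017 -0.10888098] 0.20725354293989098
canister 0.69 [155.8, 294.1] 8032 [[0.519, 0.184, 0.083], [0.567, 0.231, 0.134], [0.609, 0.284, 0.206]]
```

View pics/wrist2.png

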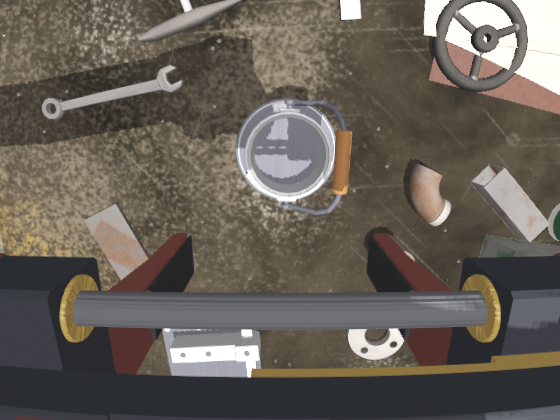

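Request:
{"api": "arm_command", "payload": {
  "plan": [
    [0.19,0.145,0,-0.028,0],
    [0,0,0,0,0],
    [0,0,-0.13,0,0],
    [0,0,-0.13,0,0],
    [0,0,-0.13,0,0],
    [0,0,0,0,0],
    [0,0,0,0,0]
  ]
}}

```text
time: 4.6
eef_pos: [0.5927, 0.2336, 0.2444]
tcp_rot: [-3.135, -0.197, 0.001]
wrist_force: [-0.3, 0.1, 0.4]
gripper_width: 1.003
```

Request:
{"api": "arm_command", "payload": {
  "plan": [
    [0.033,0.016,0,0,0],
    [0,0,-0.1,0,0],
    [0,0,-0.1,0,0],
    [0,0,-0.03,0,0],
    [0,0,0,0,0],
    [0,0,0,0,0]
  ]
}}

```text
time: 5.2
eef_pos: [0.6024, 0.237, 0.1879]
tcp_rot: [-3.135, -0.194, -0.003]
wrist_force: [-0.3, 0.6, 0.5]
gripper_width: 1.003
```

Run:
```python
from h import *
print(env.observe()['eef_pos'],env.observe()['wrist_force'])
im,d=env.grab_frame('wrist'); save('wrist3',im)
im,d=env.grab_frame('scene'); save('scene3',cv2.resize(im[130:270,260:400],None,fx=4,fy=4))
```

```text
[0.60239353 0.23703767 0.18794523] [-0.32096125  0.55645618  0.54740851]
```

View pics/wrist3.png

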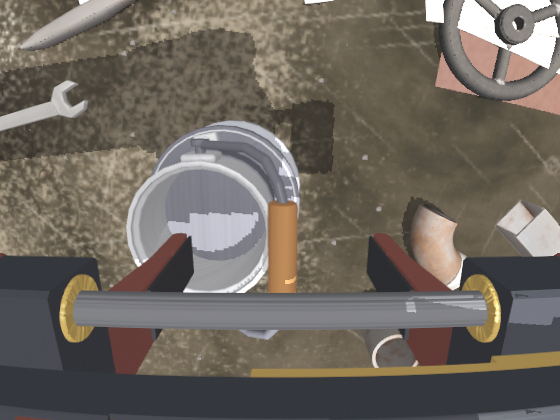

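View pics/scene3.png

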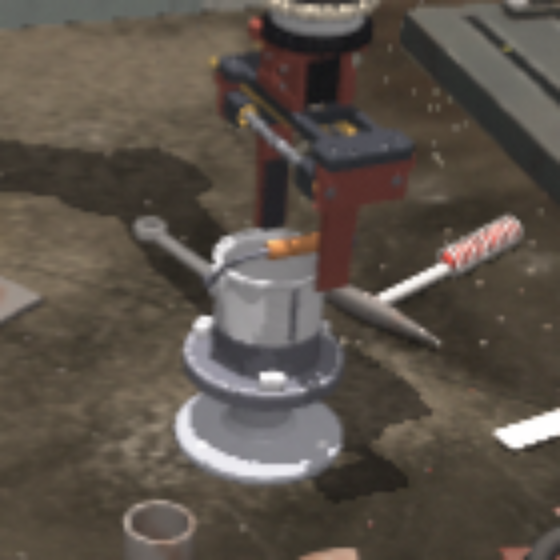

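Request:
{"api": "arm_command", "payload": {
  "plan": [
    [0,0,0,0,0.72],
    [0,0,0,0,0.72],
    [0,0,0,0,0.72],
    [0,0,0,0,0.72],
    [0,0,0,0,0.72],
    [0,0,0,0,0.72]
  ]
}}

```text
time: 5.9
eef_pos: [0.6013, 0.2366, 0.1862]
tcp_rot: [3.136, 0.194, -0.0]
wrist_force: [-0.4, 0.5, -0.8]
gripper_width: 0.492
```

Request:
{"api": "arm_command", "payload": {
  "plan": [
    [-0.02,-0.0025,0,0,0.72],
    [-0.02,-0.0025,0.01,0,0.72],
    [-0.02,-0.0025,0.01,0,0.72],
    [-0.02,-0.0025,0.01,0,0.72],
    [0,0,0,0,0.72]
  ]
}}

```text
time: 6.4
eef_pos: [0.5804, 0.2342, 0.1942]
tcp_rot: [-3.135, -0.194, 0.001]
wrist_force: [-0.3, -0.6, -0.6]
gripper_width: 0.283
```

Request:
{"api": "arm_command", "payload": {
  "plan": [
    [-0.02,-0.0025,0.008,0,0.72],
    [-0.02,-0.0025,0.006,0,0.72],
    [-0.02,-0.0025,0.006,0,0.72],
    [-0.02,-0.0025,0.004,0,0.72],
    [-0.02,-0.0025,0.004,0,0.72],
    [-0.016,-0.002,0,0,0.72],
    [0,0,0,0,0.72]
  ]
}}

```text
time: 7.1
eef_pos: [0.5517, 0.2305, 0.2008]
tcp_rot: [-3.135, -0.194, 0.001]
wrist_force: [0.4, -0.5, 0.0]
gripper_width: 0.281
```

Run:
```python
from h import *
print(env.observe()['eef_pos'],env.observe()['wrist_force'])
im,d=env.grab_frame('wrist'); save('wrist4',im)
im,d=env.grab_frame('scene'); save('scene4',cv2.resize(im[130:270,260:400],None,fx=4,fy=4))
```

```text
[0.55170395 0.23047354 0.20076407] [ 0.42949415 -0.52837961  0.04336239]
```

View pics/wrist4.png

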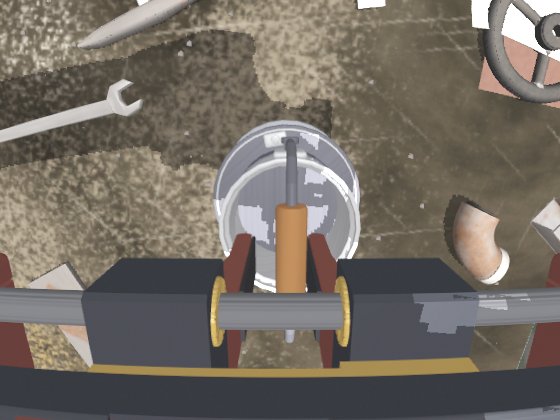

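View pics/scene4.png

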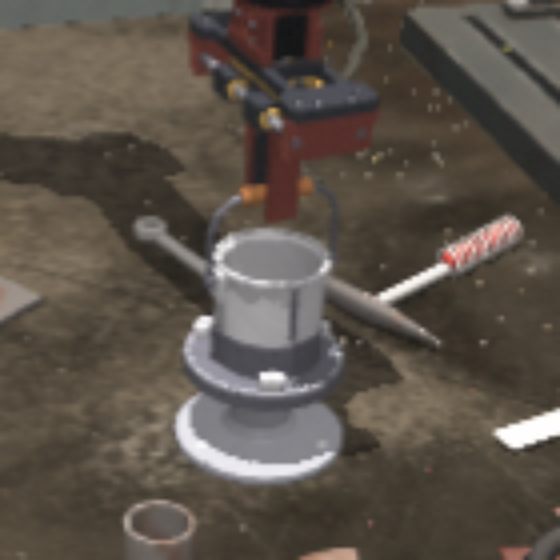

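Request:
{"api": "arm_command", "payload": {
  "plan": [
    [0.02,0.003,-0.01,0,0.72],
    [0,0,0,0,1],
    [0,0,0,0,1],
    [0,0,0,0,1],
    [0,0,0,0,1],
    [0,0,0,0,1]
  ]
}}

```text
time: 7.8
eef_pos: [0.5572, 0.2311, 0.1979]
tcp_rot: [3.135, 0.194, -0.001]
wrist_force: [0.5, 0.3, -4.0]
gripper_width: 0.152
```

Request:
{"api": "arm_command", "payload": {
  "plan": [
    [0,0,0.02,0,1],
    [0,0,0.04,0,1],
    [0,0,0.06,0,1],
    [0,0,0.06,0,1],
    [0,0,0.06,0,1],
    [0,0,0.06,0,1],
    [0,0,0,0,1],
    [0,0,0,0,1],
    [0,0,0,0,1]
  ]
}}

```text
time: 8.7
eef_pos: [0.5569, 0.2311, 0.2725]
tcp_rot: [3.135, 0.194, -0.002]
wrist_force: [-0.0, -0.3, -3.7]
gripper_width: 0.149
```

Run:
```python
from h import *
print(env.observe()['eef_pos'],env.observe()['wrist_force'])
im,d=env.grab_frame('wrist'); save('wrist5',im)
im,d=env.grab_frame('scene'); save('scene5',cv2.resize(im[110:250,260:400],None,fx=4,fy=4))
im,d=env.grab_frame('top'); save('top5',cv2.resize(im[200:310,280:440],None,fx=5,fy=5)); np.save('top5.npy',d)
cv2.imwrite('top5raw.png',im)
```

```text
[0.55685853 0.23108291 0.27247354] [-0.03516339 -0.26902601 -3.65206042]
```

View pics/scene5.png

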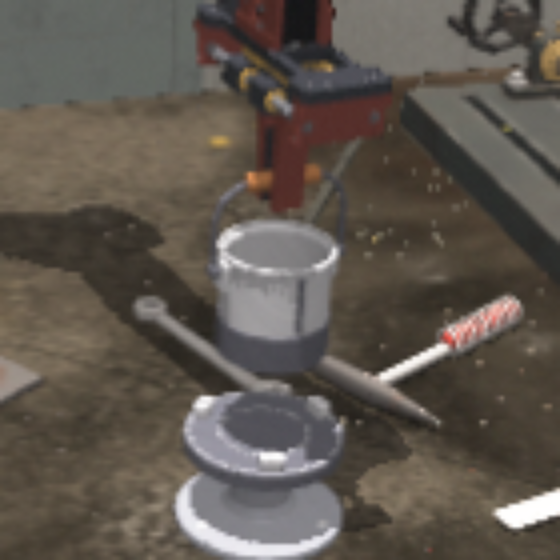

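View pics/top5.png

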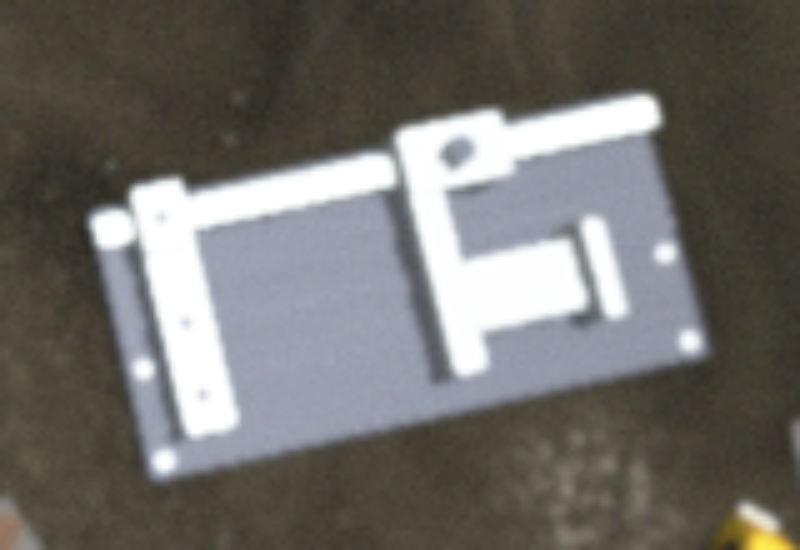

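```bash
cat > fit.py <<'E'
from h import *
d=np.load('top5.npy')
M=np.zeros(d.shape,bool);M[205:310,285:435]=True
P=pts('top',d,M)
B=P[(P[:,2]>0.008)]
def rect(B,n):
    r=cv2.minAreaRect(B[:,:2].astype(np.float32)*1000);print(n,len(B),r);return r
lab=rect(B,'all')
F=B[(B[:,2]>.043)]
print('jawpts',len(F))
yaw=np.deg2rad(10)
# beam: z ~.032
from scipy.optimize import minimize
def sharp(y):
    c,s=np.cos(y),np.sin(y)
    gx=F[:,0]*c+F[:,1]*s; gy=-F[:,0]*s+F[:,1]*c
    h,_=np.histogram(gy,bins=np.arange(-.6,.2,.002)); return (h.astype(float)**2).sum()
ys=np.deg2rad(np.arange(4,18,.25)); v=[sharp(y) for y in ys]; print('sharp yaw',np.rad2deg(ys[np.argmax(v)]))
for y in [ys[np.argmax(v)]]:
    c,s=np.cos(y),np.sin(y)
    G=np.c_[B[:,0]*c+B[:,1]*s,-B[:,0]*s+B[:,1]*c,B[:,2]]
    print('bed',np.percentile(G,[.5,99.5],axis=0))
    f=G[G[:,2]>.043]; h,e=np.histogram(f[:,1],bins=np.arange(-.48,-.1,.004))
    for a,b in zip(h,e):
        if a: print(round(b,3),a, end='; ')
E
python3 fit.py
```

```text
all 6371 ((493.6185607910156, -216.1337432861328), (256.6653137207031, 411.56097412109375), 0.7190457582473755)
jawpts 1172
sharp yaw 13.5
bed [[ 0.2698195  -0.49882251  0.00862404]
 [ 0.52585713 -0.17122495  0.06033546]]
-0.48 5; -0.476 1; -0.448 6; -0.444 26; -0.44 31; -0.436 46; -0.408 7; -0.404 19; -0.4 16; -0.396 21; -0.392 15; -0.388 14; -0.384 15; -0.38 18; -0.376 17; -0.372 27; -0.368 18; -0.364 60; -0.36 69; -0.356 72; -0.352 72; -0.348 69; -0.224 4; -0.22 68; -0.216 74; -0.212 69; -0.208 74; -0.204 74; -0.2 69; -0.196 82; -0.192 1;
```

```bash
cat >> fit.py <<'E'
print()
g=G
for n,sel in [('fixed',(g[:,1]>-.226)&(g[:,1]<-.188)&(g[:,2]>.043)),('beam',(g[:,2]>.026)&(g[:,2]<.038)),('slide',(g[:,1]>-.366)&(g[:,1]<-.34)&(g[:,2]>.043)&(g[:,2]<.055)),('thumb',(g[:,1]<-.43)&(g[:,2]>.045))]:
    Q=B[sel]; r=rect(Q,n); m=Q.mean(0); w=np.linalg.svd(Q[:,:2]-m[:2])[2][0]; print(m,np.rad2deg(np.arctan2(w[1],w[0])))
bed=B[(B[:,2]>.008)&(B[:,2]<.02)]
for y in [10,10.5,11,11.5,12,12.5,13,13.5]:
    c,s=np.cos(np.deg2rad(y)),np.sin(np.deg2rad(y)); X=B[:,0]*c+B[:,1]*s;Y=-B[:,0]*s+B[:,1]*c
    h=lambda a:(np.histogram(a,bins=np.arange(-.7,.9,.002))[0].astype(float)**2).sum()/1e3
    print(y,h(X),h(Y),np.percentile(X,[1,99]),np.percentile(Y,[1,99]))
E
python3 fit.py|tail -18
python3 - <<'E'
import sys; sys.path.insert(0,'.')
from h import *
cm=env.camera_model('top');print(np.array(cm['R']).round(3).tolist(),-np.array(cm['R']).T@np.array(cm['t']))
E
```

```text
[ 0.52585713 -0.17122495  0.06033546]]
-0.48 5; -0.476 1; -0.448 6; -0.444 26; -0.44 31; -0.436 46; -0.408 7; -0.404 19; -0.4 16; -0.396 21; -0.392 15; -0.388 14; -0.384 15; -0.38 18; -0.376 17; -0.372 27; -0.368 18; -0.364 60; -0.36 69; -0.356 72; -0.352 72; -0.348 69; -0.224 4; -0.22 68; -0.216 74; -0.212 69; -0.208 74; -0.204 74; -0.2 69; -0.196 82; -0.192 1; 
fixed 515 ((495.714599609375, -93.18115234375), (137.67156982421875, 28.735952377319336), 13.412822723388672)
[ 0.49539063 -0.0927307   0.05026348] -166.82385333995586
beam 877 ((464.3866271972656, -232.98983764648438), (261.5016174316406, 330.26165771484375), 12.995421409606934)
[ 0.54275851 -0.24356751  0.03245727] 87.12331955312094
slide 334 ((529.3588256835938, -237.1745147705078), (137.4978790283203, 20.94415283203125), 12.394183158874512)
[ 0.52929324 -0.23696028  0.04959643] -166.99135502827016
thumb 121 ((455.2907409667969, -360.14837646484375), (201.01080322265625, 20.456716537475586), 27.212154388427734)
[ 0.49874341 -0.33769108  0.0542275 ] -151.94811317034333
10 489.639 257.767 [0.30722752 0.54661257] [-0.46983979 -0.14504049]
10.5 492.131 259.027 [0.30312067 0.54337348] [-0.47368583 -0.14904663]
11 494.697 260.971 [0.29899074 0.53989316] [-0.47763573 -0.15307655]
11.5 496.981 263.459 [0.29483804 0.53637053] [-0.48162566 -0.15696057]
12 499.629 266.085 [0.29066289 0.53325837] [-0.48556551 -0.1611014 ]
12.5 501.439 267.277 [0.2864656  0.53000471] [-0.48936963 -0.16506094]
13 502.935 270.177 [0.2822465  0.52699031] [-0.49345691 -0.16896755]
13.5 501.955 269.183 [0.2780059  0.52417978] [-0.49711662 -0.17272199]
[[0.014, -1.0, 0.015], [-0.984, -0.017, -0.179], [0.179, -0.012, -0.984]] [0.44499559 0.03858765 1.1491334 ]
```

```bash
cat >> fit.py <<'E'
print('-----')
y=np.deg2rad(13.2);c,s=np.cos(y),np.sin(y)
X=P[:,0]*c+P[:,1]*s;Y=-P[:,0]*s+P[:,1]*c;Z=P[:,2]
def hist(v,lo,hi,st=.004):
    h,e=np.histogram(v,bins=np.arange(lo,hi,st)); print([(round(b,3),int(a)) for a,b in zip(h,e) if a>3])
print('bed x in gap'); m=(Y<-.24)&(Y>-.32); 
for x0 in np.arange(.36,.58,.004):
    k=m&(X>x0)&(X<x0+.004); print((round(x0,3),round(float(np.median(Z[k])),4)) if k.sum() else '',end=' ')
print('fixed x');hist(X[(Y>-.218)&(Y<-.19)&(Z>.043)],.3,.6)
print('slide x');hist(X[(Y>-.362)&(Y<-.341)&(Z>.043)],.3,.6)
print('thumb');k=(Y<-.42)&(Z>.045);hist(X[k],.3,.6);hist(Y[k],-.5,-.3)
E
python3 fit.py|sed -n '/-----/,$p'
```

```text
-----
bed x in gap
(np.float64(0.36), -0.0009) (np.float64(0.364), -0.0007) (np.float64(0.368), 0.0095) (np.float64(0.372), 0.0139) (np.float64(0.376), 0.0122) (np.float64(0.38), 0.0135) (np.float64(0.384), 0.0135) (np.float64(0.388), 0.0136) (np.float64(0.392), 0.0128) (np.float64(0.396), 0.0132) (np.float64(0.4), 0.0139) (np.float64(0.404), 0.0133) (np.float64(0.408), 0.0142) (np.float64(0.412), 0.013) (np.float64(0.416), 0.0136) (np.float64(0.42), 0.0136) (np.float64(0.424), 0.0135) (np.float64(0.428), 0.0139) (np.float64(0.432), 0.0135) (np.float64(0.436), 0.0126) (np.float64(0.44), 0.0134) (np.float64(0.444), 0.013) (np.float64(0.448), 0.0134) (np.float64(0.452), 0.0133) (np.float64(0.456), 0.0141) (np.float64(0.46), 0.0138) (np.float64(0.464), 0.0131) (np.float64(0.468), 0.0131) (np.float64(0.472), 0.0135) (np.float64(0.476), 0.0137) (np.float64(0.48), 0.0132) (np.float64(0.484), 0.0136) (np.float64(0.488), 0.0133) (np.float64(0.492), 0.0127) (np.float64(0.496), 0.013) (np.float64(0.5), 0.0129) (np.float64(0.504), 0.0308) (np.float64(0.508), 0.0314) (np.float64(0.512), 0.0315) 
[... 2011 characters left out ...]
.5), 11), (np.float64(0.504), 11), (np.float64(0.508), 10), (np.float64(0.512), 11), (np.float64(0.516), 10), (np.float64(0.52), 8), (np.float64(0.524), 12), (np.float64(0.528), 5)]
thumb
[(np.float64(0.404), 6), (np.float64(0.408), 6), (np.float64(0.412), 7), (np.float64(0.416), 8), (np.float64(0.42), 7), (np.float64(0.424), 8), (np.float64(0.428), 8), (np.float64(0.432), 7), (np.float64(0.436), 9), (np.float64(0.44), 7), (np.float64(0.444), 8), (np.float64(0.448), 8), (np.float64(0.452), 7), (np.float64(0.456), 7)]
[(np.float64(-0.488), 4), (np.float64(-0.484), 7), (np.float64(-0.48), 4), (np.float64(-0.444), 21), (np.float64(-0.44), 27), (np.float64(-0.436), 39), (np.float64(-0.432), 16)]
```

Request:
{"api": "arm_command", "payload": {
  "plan": [
    [-0.01,-0.04,0,0.02,1],
    [-0.02,-0.08,0,0.02,1],
    [-0.022,-0.12,0,0.02,1],
    [-0.022,-0.12,0,0.02,1],
    [-0.022,-0.12,0,0.02,1],
    [-0.022,-0.12,0,0,1],
    [-0.022,-0.12,0,0,1],
    [-0.022,-0.12,0,0,1],
    [-0.022,-0.12,0,0,1],
    [-0.022,-0.12,0,0,1]
  ]
}}

```text
time: 9.85
eef_pos: [0.5054, -0.04, 0.2731]
tcp_rot: [-3.121, -0.358, 0.0]
wrist_force: [1.1, 0.6, -4.7]
gripper_width: 0.153
```

Request:
{"api": "arm_command", "payload": {
  "plan": [
    [-0.022,-0.12,0,0,1],
    [-0.022,-0.12,0,0,1],
    [-0.022,-0.12,0,0,1],
    [-0.02,-0.08,0,0,1],
    [-0.01,-0.05,0,0,1],
    [0,0,0,0,1],
    [0,0,0,0,1],
    [0,0,0,0,1],
    [0,0,0,0,1]
  ]
}}

```text
time: 10.75
eef_pos: [0.4822, -0.16, 0.2731]
tcp_rot: [-3.12, -0.361, 0.0]
wrist_force: [0.7, -0.4, -4.8]
gripper_width: 0.151
```

Run:
```python
from h import *
o=env.observe();print(o['eef_pos'],o['tcp_rot'],o['wrist_force'],o['q'])
cm=env.camera_model('wrist')
im,d=env.grab_frame('wrist'); save('wrist6',im);np.save('wrist6.npy',d)
im,d2=env.grab_frame('scene'); save('scene6',cv2.resize(im[120:280,100:300],None,fx=4,fy=3.7))
for t in ['fixed_jaw','canister']:
    for o in env.outline_of('scene',t)[:1]:
        W=pts('scene',d2,o['pixels']); print(t,o['score'],o['pixel'],len(W),np.percentile(W,[2,50,98],axis=0).round(3).tolist())
```

```text
[ 0.48222631 -0.16000861  0.27311839] [-3.12048990e+00 -3.60673125e-01  1.97868973e-04] [ 0.67348423 -0.35090948 -4.84848316] [-0.26116162  0.17182678  0.5647999   1.83435667 -0.10009871  1.16376118
  0.56685807]
fixed_jaw 0.77 [231.3, 220.9] 368 [[0.437, -0.117, 0.019], [0.519, -0.094, 0.049], [0.568, -0.07, 0.057]]
canister 0.58 [186.0, 192.4] 1142 [[0.442, -0.207, 0.159], [0.509, -0.16, 0.215], [0.526, -0.117, 0.296]]
```

View pics/wrist6.png

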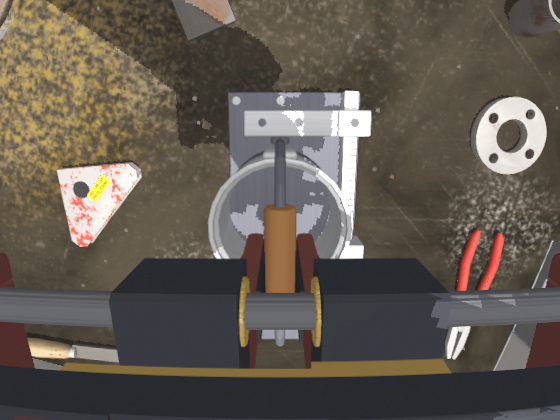

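View pics/scene6.png

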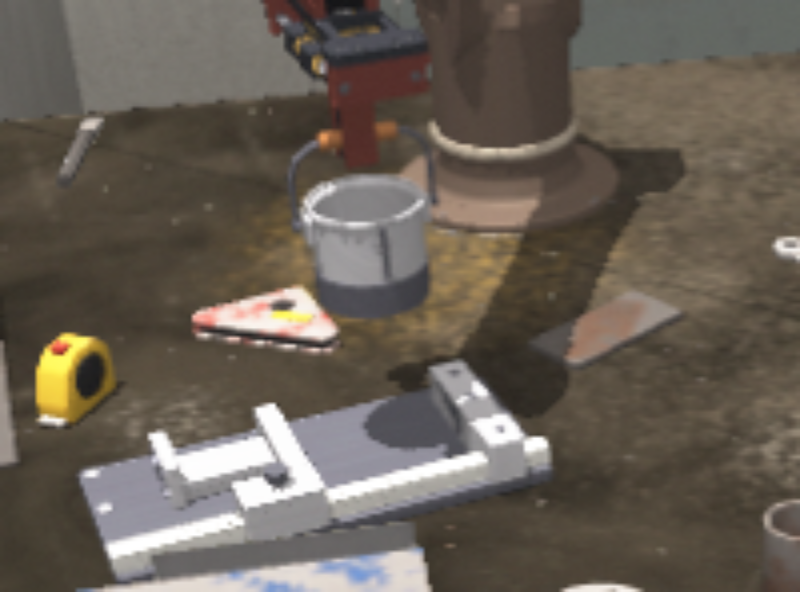

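```bash
cat > m6.py <<'E'
from h import *
import sys
d=np.load('wrist6.npy'); cm=env.camera_model('wrist')
M=np.ones(d.shape,bool);M[255:]=False
P=pts('wrist',d,M,cm)
R=P[(P[:,2]>0.225)&(P[:,2]<0.245)&(np.hypot(P[:,0]-.482,P[:,1]+.16)<.06)]
from scipy.optimize import least_squares
s=least_squares(lambda p:np.hypot(R[:,0]-p[0],R[:,1]-p[1])-p[2],[.482,-.16,.042],loss='soft_l1',f_scale=.001);print('rim',s.x,len(R))
F=P[(P[:,2]>.046)&(P[:,2]<.054)&(P[:,1]>-.14)&(P[:,0]>.38)&(P[:,0]<.6)]
r=cv2.minAreaRect(F[:,:2].astype(np.float32)*1000);print(len(F),r)
y=np.deg2rad(13.2);c,s_=np.cos(y),np.sin(y)
g=lambda q:np.array([q[0]*c+q[1]*s_,-q[0]*s_+q[1]*c])
G=g(F.T);print(np.percentile(G,[1,50,99],axis=1))
print('can g',g(s.x[:2]))
bed=P[(P[:,2]>.01)&(P[:,2]<.018)];Gb=g(bed.T);print('bed x',np.percentile(Gb[0],[1,99]),'ymax',np.percentile(Gb[1],99))
E
python3 m6.py
```

```text
rim [ 0.48102432 -0.15742255  0.03928266] 3083
2575 ((496.3843688964844, -94.30702209472656), (138.09902954101562, 28.06878662109375), 13.267826080322266)
[[ 0.39409028 -0.21914491]
 [ 0.44507539 -0.20510199]
 [ 0.50737829 -0.19125125]]
can g [ 0.43236755 -0.2631056 ]
bed x [0.15463072 0.76491337] ymax -0.07045721261760246
```

Request:
{"api": "arm_command", "payload": {
  "plan": [
    [0.004,-0.02,-0.04,0,1],
    [0,0,-0.08,0,1],
    [0,0,-0.08,0,1],
    [0,0,-0.08,0,1],
    [0,0,-0.08,0,1],
    [0,0,-0.08,0,1],
    [0,0,-0.04,0,1],
    [0,0,0,0,1],
    [0,0,0,0,1]
  ]
}}

```text
time: 11.85
eef_pos: [0.4831, -0.1666, 0.1535]
tcp_rot: [3.121, 0.357, 0.0]
wrist_force: [0.1, -1.0, -3.4]
gripper_width: 0.147
```

Run:
```python
from h import *
o=env.observe();print(o['eef_pos'],o['tcp_rot'],o['wrist_force'])
im,d=env.grab_frame('wrist'); save('wrist7',im)
im,d2=env.grab_frame('scene'); save('scene7',cv2.resize(im[150:280,120:280],None,fx=5,fy=4.6))
```

```text
[ 0.48311494 -0.16663685  0.1535489 ] [3.12087518e+00 3.57029640e-01 3.42905362e-04] [ 0.05053647 -0.96704885 -3.36360201]
```

View pics/scene7.png

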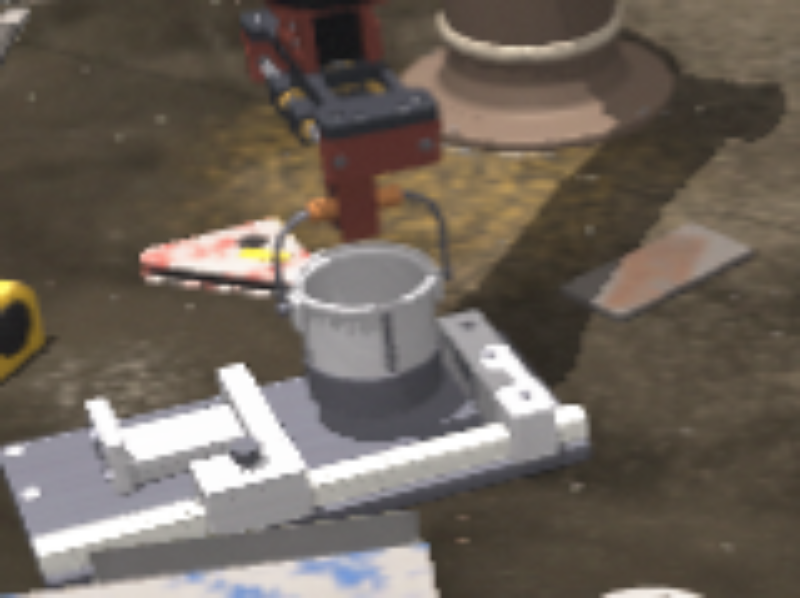

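View pics/wrist7.png

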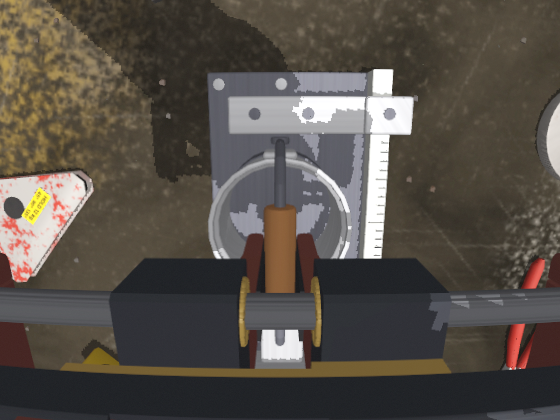

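Request:
{"api": "arm_command", "payload": {
  "plan": [
    [0,0,-0.02,0,1],
    [0,0,-0.02,0,1],
    [0,0,-0.016,0,1],
    [0,0,-0.012,0,1],
    [0,0,0,0,1]
  ]
}}

```text
time: 12.45
eef_pos: [0.4825, -0.1662, 0.1357]
tcp_rot: [-3.121, -0.358, 0.001]
wrist_force: [-0.1, -0.4, -4.3]
gripper_width: 0.149
```

Request:
{"api": "arm_command", "payload": {
  "plan": [
    [0,0,-0.008,0,1],
    [0,0,0,0,1]
  ]
}}

```text
time: 12.65
eef_pos: [0.4828, -0.1662, 0.1341]
tcp_rot: [-3.121, -0.358, 0.0]
wrist_force: [0.1, -0.6, -3.3]
gripper_width: 0.154
```

Request:
{"api": "arm_command", "payload": {
  "plan": [
    [0,0,-0.006,0,1],
    [0,0,0,0,1]
  ]
}}

```text
time: 12.85
eef_pos: [0.4828, -0.1663, 0.1326]
tcp_rot: [-3.121, -0.358, 0.0]
wrist_force: [-0.0, 0.3, -4.7]
gripper_width: 0.15
```

Request:
{"api": "arm_command", "payload": {
  "plan": [
    [0,0,-0.004,0,1],
    [0,0,0,0,1]
  ]
}}

```text
time: 13.05
eef_pos: [0.483, -0.1664, 0.1318]
tcp_rot: [3.121, 0.357, 0.0]
wrist_force: [-0.5, -0.7, -3.6]
gripper_width: 0.153
```

Request:
{"api": "arm_command", "payload": {
  "plan": [
    [0,0,-0.004,0,1],
    [0,0,0,0,1]
  ]
}}

```text
time: 13.25
eef_pos: [0.4836, -0.1663, 0.1317]
tcp_rot: [-3.121, -0.358, -0.003]
wrist_force: [-1.0, 1.0, 5.1]
gripper_width: 0.153
```

Request:
{"api": "arm_command", "payload": {
  "plan": [
    [0,0,0,0,1],
    [0,0,0,0,1],
    [0,0,0,0,0],
    [0,0,0,0,0],
    [0,0,0,0,0],
    [0,0,0,0,0],
    [0,0,0,0,0],
    [0,0,0,0,0]
  ]
}}

```text
time: 14.05
eef_pos: [0.4828, -0.1662, 0.1307]
tcp_rot: [-3.121, -0.358, 0.0]
wrist_force: [-0.4, 1.1, 0.5]
gripper_width: 0.655
```

Run:
```python
from h import *
o=env.observe();print(o['eef_pos'],o['tcp_rot'],o['wrist_force'])
im,d=env.grab_frame('wrist'); save('wrist8',im)
im,d2=env.grab_frame('scene'); save('scene8',cv2.resize(im[150:280,120:280],None,fx=5,fy=4.6))
```

```text
[ 0.48284349 -0.16623926  0.1306902 ] [-3.12113193e+00 -3.57654720e-01  9.72490769e-05] [-0.35873734  1.13526881  0.52863265]
```

View pics/scene8.png

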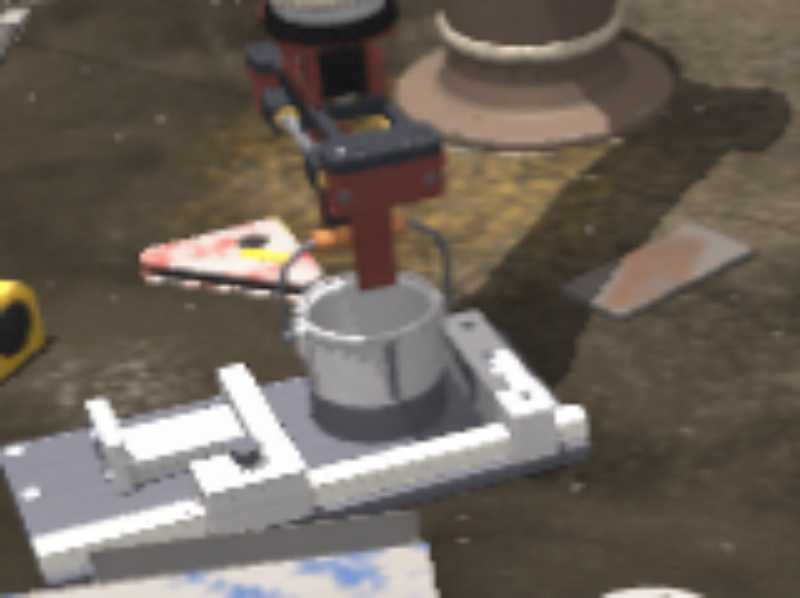

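View pics/wrist8.png

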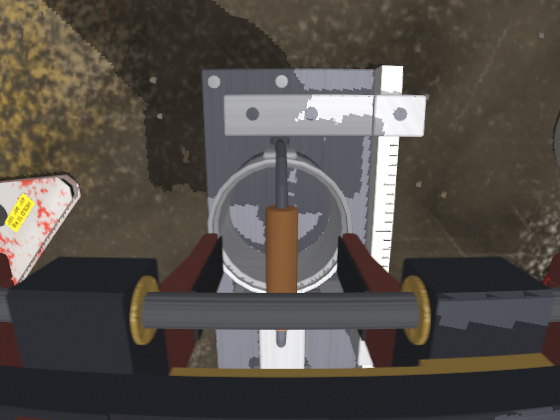

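Request:
{"api": "arm_command", "payload": {
  "plan": [
    [0,0,0.04,0,0],
    [0,0,0.12,0,0],
    [0,0,0.16,0,0],
    [0,0,0.16,0,0],
    [0,0,0.16,0,0],
    [0,0,0,0,0.9]
  ]
}}

```text
time: 14.75
eef_pos: [0.4851, -0.1675, 0.2965]
tcp_rot: [3.119, 0.356, 0.014]
wrist_force: [0.3, 0.2, -0.4]
gripper_width: 0.942
```

Request:
{"api": "arm_command", "payload": {
  "plan": [
    [0.032,-0.134,0,0,1],
    [0.032,-0.134,0,0,1],
    [0.032,-0.134,0,0,1],
    [0.032,-0.134,0,0,1],
    [0.032,-0.134,0,0,1],
    [0.032,-0.134,0,0,1],
    [0,0,0,0,1],
    [0,0,0,0,1]
  ]
}}

```text
time: 15.55
eef_pos: [0.5302, -0.3677, 0.2899]
tcp_rot: [-3.121, -0.355, 0.002]
wrist_force: [-0.4, 0.2, -0.5]
gripper_width: 0.222
```

Run:
```python
from h import *
o=env.observe();print(o['eef_pos'],o['tcp_rot'],o['wrist_force'],o['gripper_width'])
cm=env.camera_model('wrist')
im,d=env.grab_frame('wrist'); save('wrist9',im)
M=np.ones(d.shape,bool);M[255:]=False
P=pts('wrist',d,M,cm)
y=np.deg2rad(13.2);c,s=np.cos(y),np.sin(y)
G=np.c_[P[:,0]*c+P[:,1]*s,-P[:,0]*s+P[:,1]*c,P[:,2]]
k=(abs(G[:,0]-.432)<.028)&(G[:,2]>.046)&(G[:,2]<.065)&(G[:,1]<-.34)&(G[:,1]>-.5)
h,e=np.histogram(G[k,1],bins=np.arange(-.5,-.3,.002));print([(round(float(b),3),int(a)) for a,b in zip(h,e) if a>2])
R=P[(P[:,2]>.09)&(P[:,2]<.105)&(np.hypot(P[:,0]-.483,P[:,1]+.166)<.07)]
from scipy.optimize import least_squares
q=least_squares(lambda p:np.hypot(R[:,0]-p[0],R[:,1]-p[1])-p[2],[.483,-.166,.042],loss='soft_l1',f_scale=.001).x;print('rim',q,len(R),q[0]*c+q[1]*s,-q[0]*s+q[1]*c)
im,d2=env.grab_frame('scene'); save('scene9',cv2.resize(im[130:280,100:280],None,fx=4.4,fy=4))
```

```text
[ 0.53017718 -0.36771026  0.28993877] [-3.12099216e+00 -3.54686083e-01  2.39777035e-03] [-0.37721388  0.16368406 -0.50883944] 0.22179128989836078
[(-0.444, 50), (-0.442, 93), (-0.44, 96), (-0.438, 96), (-0.436, 85), (-0.434, 63), (-0.432, 40), (-0.362, 60), (-0.36, 102), (-0.358, 94), (-0.356, 102), (-0.354, 101), (-0.352, 101), (-0.35, 101), (-0.348, 98), (-0.346, 78), (-0.344, 29)]
rim [ 0.48488964 -0.17602901  0.03267863] 418 0.4318819500331994 -0.28210310575286557
```

View pics/wrist9.png

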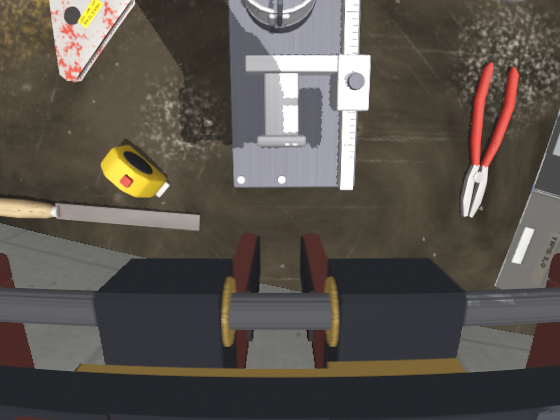

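View pics/scene9.png

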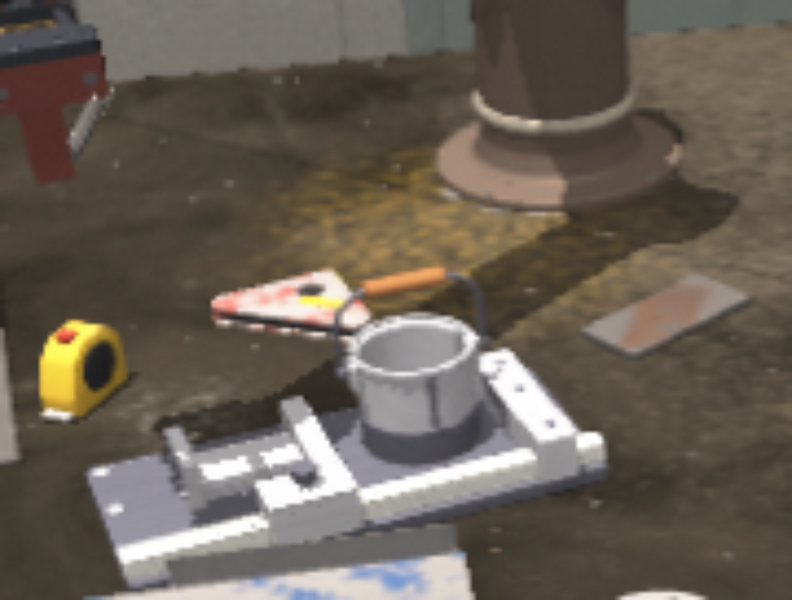

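Request:
{"api": "arm_command", "payload": {
  "plan": [
    [0,0,-0.16,0,1],
    [0,0,-0.16,0,1],
    [0,0,-0.16,0,1],
    [0,0,-0.16,0,1],
    [0,0,-0.16,0,1],
    [0,0,-0.16,0,1],
    [0,0,-0.08,0,1],
    [0,0,0,0,1],
    [0,0,0,0,1],
    [0,0,0,0,1]
  ]
}}

```text
time: 16.65
eef_pos: [0.532, -0.3675, 0.0328]
tcp_rot: [3.12, 0.358, 0.004]
wrist_force: [-0.7, -0.9, 0.4]
gripper_width: 0.004
```

Run:
```python
from h import *
o=env.observe();print(o['eef_pos'],o['wrist_force'])
im,d=env.grab_frame('wrist'); save('wrist10',im)
```

```text
[ 0.53204848 -0.36747299  0.03275471] [-0.68936468 -0.93490075  0.35049769]
```

View pics/wrist10.png

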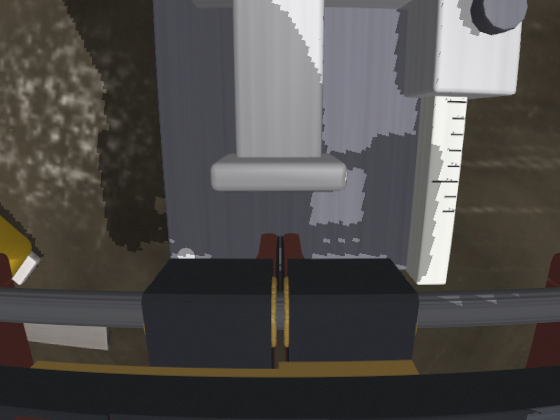

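Request:
{"api": "arm_command", "payload": {
  "plan": [
    [-0.009,0.039,0,0,1],
    [-0.009,0.039,0,0,1],
    [-0.0045,0.0195,0,0,1],
    [0,0,0,0,1]
  ]
}}

```text
time: 17.1
eef_pos: [0.5255, -0.3415, 0.031]
tcp_rot: [-3.12, -0.36, -0.001]
wrist_force: [0.0, 0.2, 0.0]
gripper_width: 0.004
```

Request:
{"api": "arm_command", "payload": {
  "plan": [
    [-0.0045,0.0195,0,0,1],
    [-0.0045,0.0195,0,0,1],
    [-0.0045,0.0195,0,0,1],
    [-0.0045,0.0195,0,0,1]
  ]
}}

```text
time: 17.5
eef_pos: [0.5208, -0.3234, 0.0309]
tcp_rot: [3.121, 0.357, 0.001]
wrist_force: [1.5, -1.8, 1.9]
gripper_width: 0.003
```

Request:
{"api": "arm_command", "payload": {
  "plan": [
    [-0.0027,0.0117,0,0,1],
    [-0.0027,0.0117,0,0,1],
    [-0.0027,0.0117,0,0,1],
    [0,0,0,0,1]
  ]
}}

```text
time: 17.9
eef_pos: [0.5185, -0.3139, 0.0306]
tcp_rot: [-3.12, -0.358, 0.001]
wrist_force: [0.7, -0.4, 0.8]
gripper_width: 0.008
```

Run:
```python
from h import *
o=env.observe();print(o['eef_pos'],o['wrist_force'])
im,d2=env.grab_frame('scene'); save('scene11',cv2.resize(im[130:280,100:280],None,fx=4.4,fy=4))
im,d2=env.grab_frame('wrist'); save('wrist11',im)
```

```text
[ 0.51850246 -0.31387645  0.03055813] [ 0.70314324 -0.41157138  0.83376275]
```

View pics/scene11.png

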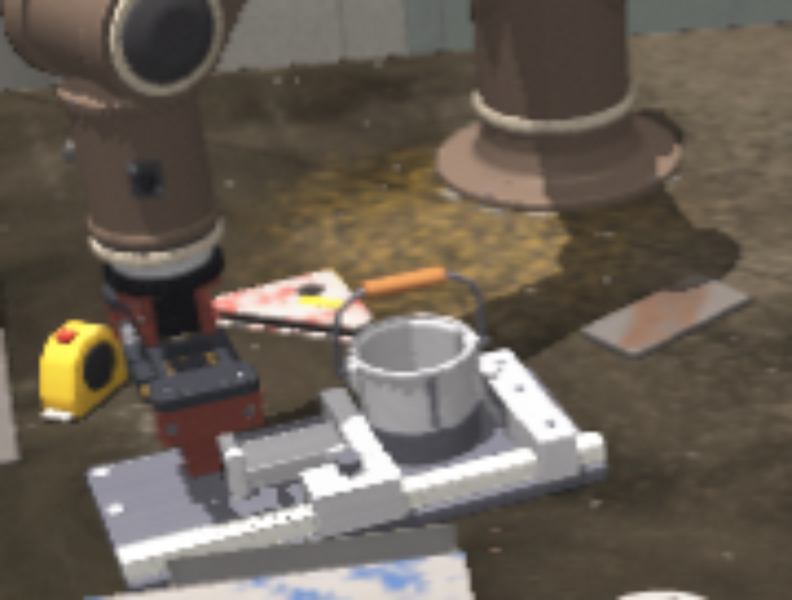

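View pics/wrist11.png

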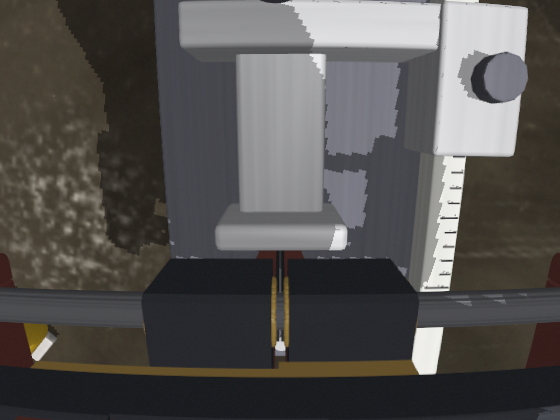

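Request:
{"api": "arm_command", "payload": {
  "plan": [
    [-0.0018,0.0078,0,0,1],
    [-0.0018,0.0078,0,0,1],
    [-0.0018,0.0078,0,0,1]
  ]
}}

```text
time: 18.3
eef_pos: [0.5172, -0.3092, 0.0306]
tcp_rot: [3.12, 0.357, -0.0]
wrist_force: [1.2, -4.1, -2.8]
gripper_width: 0.005
```

Request:
{"api": "arm_command", "payload": {
  "plan": [
    [-0.0009,0.0039,0,0,1],
    [-0.0009,0.0039,0,0,1]
  ]
}}

```text
time: 18.5
eef_pos: [0.5166, -0.3069, 0.0306]
tcp_rot: [3.121, 0.357, -0.001]
wrist_force: [1.1, -4.4, -3.2]
gripper_width: 0.006
```

Request:
{"api": "arm_command", "payload": {
  "plan": [
    [-0.0009,0.0039,0,0,1]
  ]
}}

```text
time: 18.6
eef_pos: [0.5164, -0.3059, 0.0307]
tcp_rot: [3.121, 0.357, -0.0]
wrist_force: [-0.2, -4.6, -3.0]
gripper_width: 0.007
```

Request:
{"api": "arm_command", "payload": {
  "plan": [
    [-0.0009,0.0039,0,0,1]
  ]
}}

```text
time: 18.7
eef_pos: [0.5162, -0.3049, 0.0307]
tcp_rot: [-3.121, -0.357, 0.001]
wrist_force: [-0.3, -4.4, -1.9]
gripper_width: 0.006
```

Request:
{"api": "arm_command", "payload": {
  "plan": [
    [-0.0009,0.0039,0,0,1]
  ]
}}

```text
time: 18.8
eef_pos: [0.516, -0.3039, 0.0307]
tcp_rot: [-3.121, -0.357, 0.001]
wrist_force: [-0.5, -4.0, -3.3]
gripper_width: 0.009
```

Request:
{"api": "arm_command", "payload": {
  "plan": [
    [-0.0009,0.0039,0,0,1]
  ]
}}

```text
time: 18.9
eef_pos: [0.5157, -0.3029, 0.0307]
tcp_rot: [-3.121, -0.357, 0.001]
wrist_force: [-0.3, -4.9, -4.1]
gripper_width: 0.006
```

Request:
{"api": "arm_command", "payload": {
  "plan": [
    [-0.0007,0.003,0,0,1]
  ]
}}

```text
time: 19.0
eef_pos: [0.5157, -0.3028, 0.0308]
tcp_rot: [3.12, 0.357, 0.0]
wrist_force: [2.0, -7.4, -5.0]
gripper_width: 0.007
```

Run:
```python
from h import *
o=env.observe();print(o['eef_pos'],o['wrist_force'])
im,d2=env.grab_frame('scene'); save('scene12',cv2.resize(im[150:270,120:270],None,fx=5.2,fy=5))
```

```text
[ 0.51572021 -0.30277931  0.03076112] [ 2.01921397 -7.36856726 -5.01672323]
```

View pics/scene12.png

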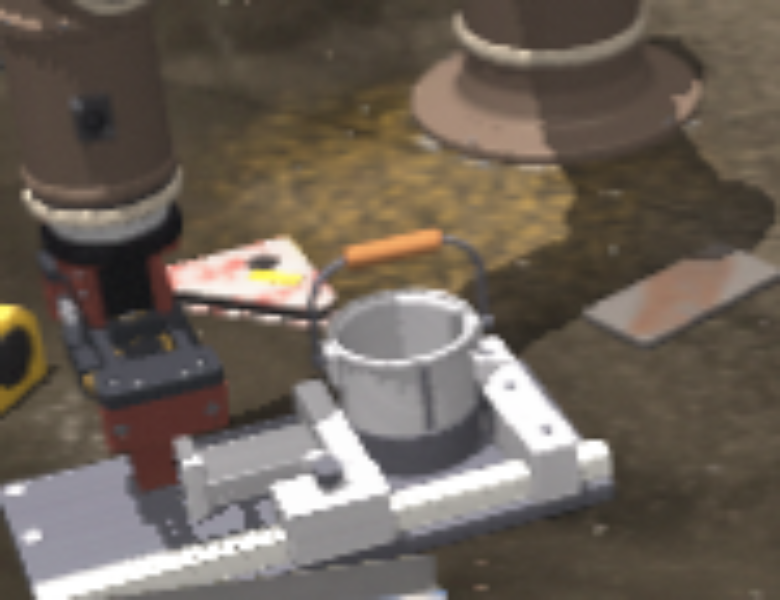

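Request:
{"api": "arm_command", "payload": {
  "plan": [
    [-0.0005,0.002,0,0,1],
    [0,0,0,0,1]
  ]
}}

```text
time: 19.25
eef_pos: [0.5157, -0.3028, 0.0308]
tcp_rot: [3.119, 0.357, 0.001]
wrist_force: [1.1, -8.1, -5.6]
gripper_width: 0.001
```

Request:
{"api": "arm_command", "payload": {
  "plan": [
    [-0.0009,0.004,0,0,1],
    [0,0,0,0,1]
  ]
}}

```text
time: 19.45
eef_pos: [0.5157, -0.3027, 0.0308]
tcp_rot: [3.118, 0.356, 0.001]
wrist_force: [1.4, -10.1, -7.6]
gripper_width: 0.002
```

Request:
{"api": "arm_command", "payload": {
  "plan": [
    [-0.0014,0.006,0,0,1],
    [0,0,0,0,1],
    [0,0,0,0,1],
    [0,0,0,0,1]
  ]
}}

```text
time: 19.85
eef_pos: [0.5157, -0.3027, 0.0309]
tcp_rot: [3.116, 0.354, 0.003]
wrist_force: [3.1, -12.7, -10.7]
gripper_width: 0.006
```

Request:
{"api": "arm_command", "payload": {
  "plan": [
    [0,0,0,0,1],
    [0,0,0,0,1],
    [0.0027,-0.0117,0,0,1],
    [0.0027,-0.0117,0,0,1],
    [0.0045,-0.0195,0,0,1],
    [0.009,-0.039,0,0,1],
    [0.009,-0.039,0,0,1],
    [0,0,0,0,1],
    [0,0,0,0,1]
  ]
}}

```text
time: 20.75
eef_pos: [0.5219, -0.3298, 0.0306]
tcp_rot: [-3.121, -0.356, 0.0]
wrist_force: [-0.6, -0.7, -0.2]
gripper_width: 0.004
```

Request:
{"api": "arm_command", "payload": {
  "plan": [
    [0,0,0.06,0,1],
    [0,0,0.16,0,1],
    [0,0,0.16,0,1],
    [0,0,0.16,0,1],
    [0,0,0.16,0,1],
    [0,0,0.16,0,1],
    [0,0,0,0,1],
    [0,0,0,0,1]
  ]
}}

```text
time: 21.55
eef_pos: [0.5224, -0.3292, 0.2475]
tcp_rot: [3.12, 0.358, 0.004]
wrist_force: [-0.0, 0.6, -0.5]
gripper_width: 0.001
```

Run:
```python
from h import *
o=env.observe();print(o['time'],o['eef_pos'],o['wrist_force'])
cm=env.camera_model('wrist')
im,d=env.grab_frame('wrist'); save('wrist13',im)
im,d2=env.grab_frame('scene'); save('scene13',cv2.resize(im[150:270,120:270],None,fx=5.2,fy=5))
im,d3=env.grab_frame('top'); save('top13',im)
y=np.deg2rad(13.2);c,s=np.cos(y),np.sin(y)
M=np.ones(d.shape,bool);M[255:]=False
for P in [pts('wrist',d,M,cm),pts('top',d3,np.ones(d3.shape,bool))]:
    G=np.c_[P[:,0]*c+P[:,1]*s,-P[:,0]*s+P[:,1]*c,P[:,2]]
    k=(G[:,0]-.432<-.01)&(G[:,0]>.395)&(G[:,2]>.046)&(G[:,2]<.054)&(G[:,1]<-.15)&(G[:,1]>-.5)
    h,e=np.histogram(G[k,1],bins=np.arange(-.5,-.15,.002));print([(round(float(b),3),int(a)) for a,b in zip(h,e) if a>2])
```

```text
21.55 [ 0.52241514 -0.32918132  0.24748086] [-0.02305861  0.56002042 -0.50963622]
[(-0.404, 8), (-0.322, 41), (-0.32, 68), (-0.318, 57), (-0.316, 56), (-0.314, 56), (-0.312, 55), (-0.31, 62), (-0.308, 66), (-0.306, 60), (-0.304, 34), (-0.3, 8), (-0.298, 10), (-0.296, 4), (-0.294, 6), (-0.292, 3), (-0.29, 3), (-0.288, 4), (-0.286, 4), (-0.282, 3), (-0.28, 4), (-0.278, 7), (-0.276, 10), (-0.274, 10), (-0.272, 3), (-0.27, 8), (-0.268, 10), (-0.266, 10), (-0.264, 13), (-0.262, 7)]
[(-0.392, 6), (-0.32, 4), (-0.318, 5), (-0.316, 8), (-0.314, 9), (-0.312, 4), (-0.31, 3), (-0.308, 4), (-0.306, 3), (-0.296, 3), (-0.218, 4), (-0.216, 7), (-0.214, 7), (-0.212, 8), (-0.21, 5), (-0.208, 7), (-0.206, 7), (-0.204, 5), (-0.202, 8), (-0.2, 8), (-0.198, 6), (-0.196, 6), (-0.194, 7), (-0.192, 6)]
```

View pics/wrist13.png

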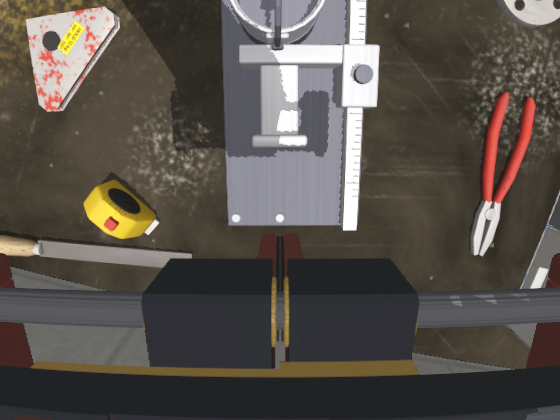

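View pics/scene13.png

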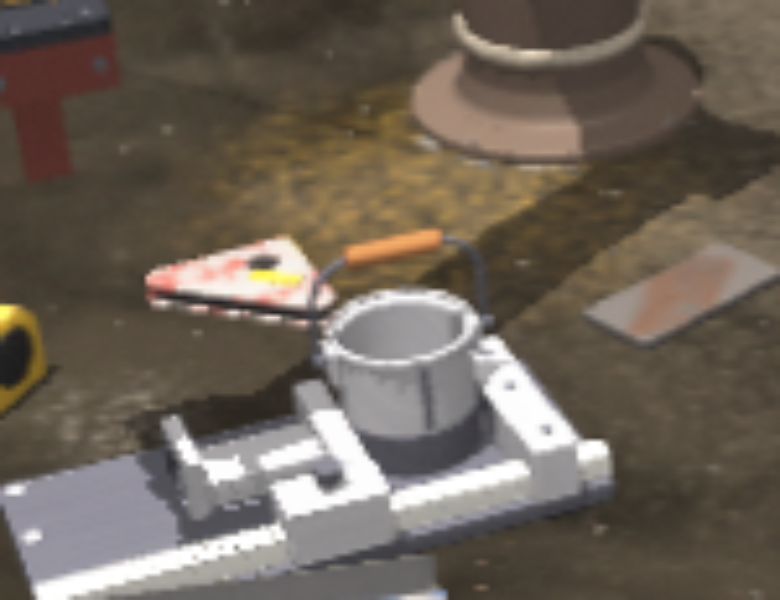

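```bash
python3 -c "
from bench import env
print(env.job_done(), env.observe()['time'])"
```

```text
the job is handed in; nothing more can be done
the job is handed in; nothing more can be done
```

The canister is standing on the caliper bed, pressed lightly between both jaws, and the job is handed in at about 22 s; no verdict was reported.

- **Lift and set-down:** I swung the leaning bail upright, gripped it and lifted the canister clear. I lowered it onto the bed between the jaws until the wrist force showed contact, changing from about -4 N to +5 N. I held it there briefly, then let go.
- **Closing the jaw:** I pushed the thumb plate towards +y. The force was about 4–5 N while the canister slid, then rose with no further movement once it met the fixed jaw. I held the push at about 13 N and backed off.

**Last checks:**
- The canister stands upright between the jaws, and the jaw stayed where I left it.
- The arm was clear of everything, with the wrist force back near zero.
- The measured opening is about 84.5 mm, give or take 2 mm. That fits the required 81–85.5 mm, but the camera alone cannot rule out a value just over the limit. The felt contact is the stronger evidence.
- The force on the fixed jaw was not measured directly. I infer about 9–11 N from the push, against the 3 N minimum and 35 N limit.
- I did not re-measure the flange, pipe offcut and pliers at the end. The arm never went near them.

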